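Hold the test kiln's door open for unloading

TASK

I am about to take the fired bowl out of the little test kiln. With your fingertips, slide the jar that stands in front of the kiln's door along the bench to one side, until it is well clear of the straight run out of the doorway - do not pick it up or knock it over - and then press the palm plate of the kiln's lever down until the door is fully up against its stop. Finish while still holding the lever down like that; leave the other pots, the prop and the brush where they are.

Things in the scene. Friction and masses are not known exactly. Their poses are not given: they have to be found in the camera images.
- doorway (a point): Centre of the kiln's doorway (120 mm wide, 100 high) in its front face, 150 mm above the bench; x level into the kiln, y along the front, z up. The straight run out of it: y within +-60 mm, all x below 0. Kiln: steel box fixed on the bench, x 0 to 240, y +-130, top 300 mm above the bench; controller box out to y = +182; two door rails at y = +-83, x to -37, reach 350 mm up. The lever sticks out to -y.
- lever_turn (a joint): Rocking lever of the door: steel bar 8 mm thick, 26 mm high, in the upright plane 55 mm in front of the doorway (its x = -55), from the middle of the door out to the palm plate. 0 = door shut (at rest), 0.785 rad = door fully up (120 mm higher), hard stop. Grows as the plate is pressed down: a right-handed turn about the doorway's +x direction through the pivot. The door's weight closes it when let go; about 4 to 12 N on the plate.
- kiln_lever: The whole rocking lever. Origin: its pivot, at the kiln's front upper corner (doorway x = -55, y = -145 mm, 260 mm above the bench). Axes as the doorway's at rest, turning with the lever about x. Its door end is about 200 mm above the bench with the door shut and 320 mm with it up.
- palm_plate (a point): Centre of the upper face of the palm plate, a flat dark wooden plate 90 x 90 x 18 mm on the lever's free end. It moves with the lever on an arc of about 180 mm round the pivot: 335 mm above the bench with the door shut, about 198 mm with it fully up. The face slopes 0.40 rad at rest (outer edge higher), is level half-way and slopes 0.39 rad the other way when fully pressed.
- jar_mid (a point): The jar in front of the door: open, straight-sided, buff clay, 76 mm across, 90 mm high, 5 mm wall, about 0.4 kg, loose on the bench. The point is on its axis half-way up, 45 mm above the bench; z is its axis.
- bottle_vase_mid (a point): Bystander: vase with a narrow neck, 84 mm across, 135 mm high. Point on its axis, half-way up.
- bowl_mid (a point): Bystander: bowl, 124 mm across, 55 mm high. Point on its axis, half-way up.
- beaker_mid (a point): Bystander: straight-sided beaker, 68 mm across, 85 mm high. Point on its axis, half-way up.
- belly_pot_mid (a point): Bystander: round-bellied pot, 104 mm across, 85 mm high. Point on its axis, half-way up.
- dish_mid (a point): Bystander: shallow dish, 130 mm across, 32 mm high. Point on its axis, half-way up.
- prop_mid (a point): Bystander: tubular kiln prop standing on end, 44 mm across, 50 mm high. Point on its axis, half-way up.
- brush_grip (a point): Bystander: brush 170 mm long lying on the bench; the point is on its handle, x along the brush towards the bristles.
- jar: The same jar, origin at the centre of its underside.
Not all that is in view belongs to the job. What is shaped like the jar but red or turquoise is not meant.

How it is judged (in metres and radians):
On the way, in this order (a step that is already met when the one before it is completed fails the run):
1. the jar stands clear to one side of the doorway's straight run, while the door is still shut ((y of jar_mid in the frame of doorway above 0.11 m or y of jar_mid in the frame of doorway below -0.11 m) and angle between jar_mid's own z axis and vertical below 0.1 rad and height (world z) of jar_mid between 0.04 and 0.05 m and value of joint lever_turn below 0.05 rad and linear speed of jar below 0.02 m/s), for 0.2 s.
2. the lever is pressed down by the fingers and the door is fully up (value of joint lever_turn above 0.735 rad and contact force between the fingers and kiln_lever above 1 N), for 0.2 s.
At the end, for the whole second after the job is handed in: The lever is above 0.735 rad (door within about 8 mm of its stop), pressed by the fingers with over 1 N; the jar stands upright (within 0.1 rad) and still on the bench, its axis over 110 mm to either side of the doorway's centre line (12 mm clear of the 120 mm wide run) (all of step 2 and (y of jar_mid in the frame of doorway above 0.11 m or y of jar_mid in the frame of doorway below -0.11 m) and angle between jar_mid's own z axis and vertical below 0.1 rad and height (world z) of jar_mid between 0.04 and 0.05 m and linear speed of jar below 0.02 m/s); the arm keeps its last pose, push and grip.
It fails at once if the jar is lifted off the bench (height (world z) of jar_mid above 0.056 m).
It fails at once if the jar is tipped (angle between jar_mid's own z axis and vertical above 0.35 rad).
It fails at once if the lever comes down on the jar (contact force between jar and kiln_lever above 1 N).
It fails at once if another pot, the prop or the brush is moved more than 20 mm (distance of any of bottle_vase_mid, bowl_mid, beaker_mid, prop_mid, belly_pot_mid, dish_mid, brush_grip from where it was at the start of the episode above 0.02 m).
It also fails if it takes over 54 s, if anything falls off the work surface, if the arm or the gripper's body presses on something with over 40 N, if the wrist force passes 120 N, or if a joint passes its speed limit or range.

ROBOT

A 6-joint arm with a two-finger parallel gripper is mounted at the origin on the work surface. World frame = base frame: x ahead of the robot, y to its left, z up, the work surface at z = 0. Lengths are in m, angles in degrees, forces in N, time in s.
With the tool pointing down it reaches from about 0.375 to 0.925 m from the base axis. Payload 5.7 kg.
Tool frame: the origin (TCP) lies midway between the tips of the shut fingers; the grasp point (between the pads) lies 19 mm behind it (arm.grip_depth is the distance from the TCP to the grasp point, in m); z points along the fingers, y is the direction in which the jaws open and shut (so a half turn about z gives the same grasp; the last joint's range is limited). The gripper opens to 88 mm and grips with 3 to 60 N. Pads are 20 mm wide; open, the fingers measure 115 mm over their backs; the gripper's body (75 mm by 178 mm) begins 61 mm behind the grasp point.
Start: joints at [70.01, 20.558, 86.54, -0, 72.909, -6.595], TCP at [0.139, 0.584, 0.223] pointing down, gripper open.
Joint ranges: [-170.27, 170.27], [-57.76, 135], [12.27, 136.19], [-55.21, 235.2], [11.17, 155.16], [-170.74, 170.74]. Speed limits (degrees/s): [136.94, 136.94, 180, 180, 180, 180].

INTERFACE

Orientations are given as [roll, pitch, yaw] about the fixed x, y, z axes, in that order (R = Rz(yaw) Ry(pitch) Rx(roll)).
In Python, from bench import arm, viewer gives the robot as it stands. The module is installed in compiled form; this text tells all that it offers.
- The arm moves only by the tool move_arm, never from a script. Its argument "commands" is a list of rows, each an object of numbers: "tx", "ty", "tz": the shift along the tool's x, y, z in cm; "rx", "ry", "rz": the turn, a rotation vector about the tool's x, y, z in degrees; "hand": the finger opening in cm, from 0 to 8.78. In form: [{"tx": .., "ty": .., "tz": .., "rx": .., "ry": .., "rz": .., "hand": ..}, ...]. A call has 1 to 5 rows; each row shifts and turns the commanded pose from where the row before left it, along the tool's axes as they then stand; what a row does not reach is not made up. A row lasts 1/10 s, in which the tool goes at most 50 mm and 8.59 degrees, less where a joint would pass 70% of its speed; a pose out of reach is approached as far as the arm can. A call is refused whole if a number of a shift passes 5 or a number of a turn 8.59, either way. A call with a gripper value outside its range is refused whole. The fingers move at their own pace and stop on an object; "force" is the grip in N (left out, the last holds). Time passes only in rows, so rows that do not move let the fingers close. It gives the time, the measured TCP pose, the force and the opening at its end, in the units of the state.
- arm.get_state(): the state, without advancing time (a new reading comes with each control period).
- viewer.read_camera(name): name is "scene" or "top"; returns (picture, depth): 420x560x3 uint8, red, green, blue; 420x560 float32, m along the optical axis (not along the pixel's ray), 0 where there is no reading.
- viewer.camera_info(name): a dict with "camera_matrix" (3x3 intrinsics, pixels), "rvec" (rotation vector, rad) and "tvec" (3), from world to camera coordinates, as OpenCV has them. Camera axes: x right, y down, z forward; pixel columns grow to the right and rows downward; lengths in m; the calibration is good to about 2 mm. A picture is of the moment at which its call begins. camera_info takes no time and is no camera call.
- arm.job_done(): hands the job in, once; it reports no verdict.
The state is a dict: "time_s": time; "joints": joint angles; "dq": joint speeds; "joint_efforts": joint torques, N m; "eef_pos": TCP position; "eef_rot": TCP orientation; "contact_force": force on the tool from outside, world axes, zero at the start; "torque": the same for the moment, N m; "gripper_width": finger opening in m.
Only numpy, scipy, OpenCV 4.12 (cv2) and the standard library are available. Lean on these libraries where they do the work, as an engineer would, in place of code of your own. Each camera call takes 0.05 s, during which the arm holds its last target. There are 200 camera calls.

## Working session

There is one attempt and no reset: what is moved stays moved. The work goes in short steps, Python scripts to look and compute and a tool call to move; the robot and the scene stay as the last step left them, time stands still between calls to the robot, and variables do not carry over. Pictures are saved under pics/ and viewed, about 8 in all and at most 12, crops included, and the job is handed in when it is done.

Besides the shell and the picture viewer there is one more tool, called after ">>>" as a command line: name --argument value ..., lists and objects as JSON in quotes. move_arm: Moves the arm, as the interface text tells. Its arguments: {"type":"object","properties":{"commands":{"type":"array"},"force":{"type":"number"}},"required":["commands"]}

```bash
mkdir -p pics
cat > h.py <<'E'
import numpy as np, cv2
from bench import arm, viewer
def snap(n,tag):
    p,d=viewer.read_camera(n); cv2.imwrite(f'pics/{tag}.png',cv2.resize(p[:,:,::-1],(784,588),interpolation=cv2.INTER_CUBIC)); np.savez(f'pics/{tag}.npz',p=p,d=d); return p,d
def cloud(n,d):
    c=viewer.camera_info(n);K=c['camera_matrix'];R=cv2.Rodrigues(np.array(c['rvec'],float))[0];t=np.array(c['tvec'],float).reshape(3)
    v,u=np.mgrid[:d.shape[0],:d.shape[1]]
    P=np.stack([(u-K[0][2])*d/K[0][0],(v-K[1][2])*d/K[1][1],d],-1)
    return (P-t)@R
E
python3 - <<'E'
from h import *
snap('scene','s0');snap('top','t0');print(arm.get_state())
for n in('scene','top'):print(viewer.camera_info(n))
E
```

```text
{'time_s': 0.1, 'joints': array([ 7.00093375e+01,  2.05949904e+01,  8.65928508e+01,  8.99896858e-04,
        7.29080289e+01, -6.59457251e+00]), 'dq': array([ 0.03934947, -0.05346203, -0.30058258,  0.02751981,  0.00922157,
        0.02537407]), 'joint_efforts': array([ 1.54524273e-04, -5.16355169e+01, -2.71403235e+01,  6.77859108e-02,
        2.77427444e-02, -1.40949354e-05]), 'eef_pos': array([0.13879444, 0.58308514, 0.22188093]), 'eef_rot': array([-1.79904863e+02, -1.18640229e-02,  1.66603635e+02]), 'contact_force': array([-0.72394007,  0.06461396,  1.13669746]), 'torque': array([-0.01188029,  0.05960204,  0.00541949]), 'gripper_width': 0.08746549408483409}
{'camera_matrix': array([[476.33588332,   0.        , 275.90909606],
       [  0.        , 476.33588332, 217.90669225],
       [  0.        ,   0.        ,   1.        ]]), 'rvec': array([ 1.06523813,  2.49792782, -0.89894908]), 'tvec': array([ 0.42036215, -0.16970045,  1.66922665])}
{'camera_matrix': array([[395.50563755,   0.        , 277.06936706],
       [  0.        , 395.50563755, 204.7981829 ],
       [  0.        ,   0.        ,   1.        ]]), 'rvec': array([ 2.16830508, -2.14914263,  0.12559564]), 'tvec': array([-0.0372769 ,  0.63280148,  1.42911796])}
```

View pics/s0.png

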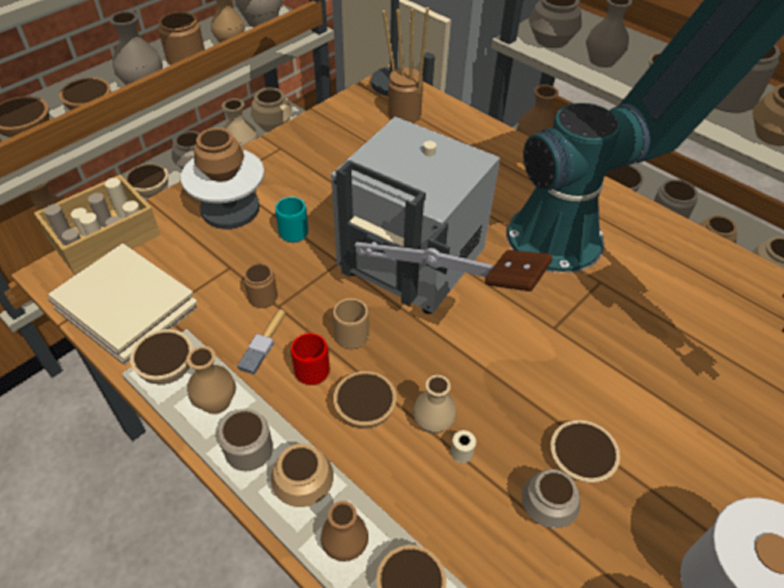

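View pics/t0.png

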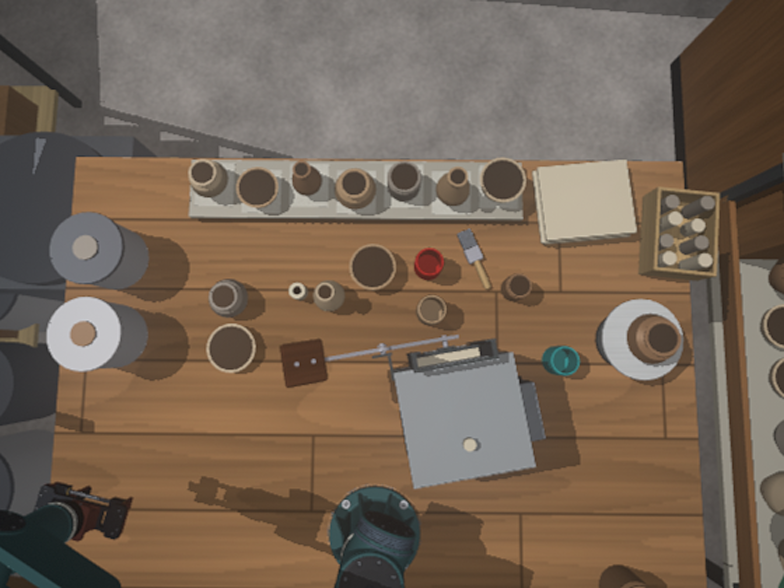

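Candidates shaped like the jar: the buff one at scene (351,322) / top (433,310), the red one at (310,358) / (430,263), and the turquoise one at (291,220) / (561,361). The buff one fits: it is clay-coloured and stands in front of the door. Next I'll measure it and confirm in a crop.

Run:
```python
from h import *
D=np.load('pics/t0.npz');d=D['d'];P=cloud('top',d);s=560/784
def blob(name,u,v,r,zlo,zhi):
    u,v,r=u*s,v*s,r*s
    V,U=np.mgrid[:420,:560];m=((U-u)**2+(V-v)**2<r*r)&(P[...,2]>zlo)&(P[...,2]<zhi)
    q=P[m]; 
    if len(q)<5: print(name,'few');return
    (c,rad)=cv2.minEnclosingCircle(q[:,:2].astype(np.float32)); print(name,np.round(c,3),'r',round(rad,3),'z',np.round(np.percentile(q[:,2],[5,50,98]),3),len(q))
blob('jar',433,310,22,.078,.1)
blob('red',430,263,22,.06,.1)
blob('brownbeaker',518,287,22,.07,.1)
blob('turq',561,361,24,.06,.1)
blob('bowl',373,267,30,.045,.07)
blob('vase',327,296,20,.05,.15)
blob('prop',297,291,13,.04,.06)
blob('belly',227,297,25,.05,.1)
blob('dish',231,348,30,.02,.05)
blob('brush',475,255,38,.006,.04)
blob('brushend',486,280,12,.004,.04)
# plate
V,U=np.mgrid[:420,:560];m=(abs(U-303*s)<28*s)&(abs(V-363*s)<28*s)&(P[...,2]>.25);q=P[m];c=np.median(q,0);print('plate',c,q.min(0),q.max(0),len(q))
n=np.linalg.svd(q-q.mean(0),full_matrices=False)[2][2];print('plate normal',n,q.mean(0))
# kiln top
m=(P[...,2]>.29)&(P[...,2]<.31)&(U>385*s)&(U<540*s)&(V>350*s)&(V<490*s)
q=P[m][:,:2].astype(np.float32);r=cv2.minAreaRect(q);print('kiln',r,cv2.boxPoints(r))
img=D['p'][190:250,240:400,::-1];a=cv2.resize(img,None,fx=4,fy=4,interpolation=cv2.INTER_CUBIC)
S=np.load('pics/s0.npz')['p'][200:280,190:350,::-1];b=cv2.resize(S,None,fx=4,fy=4,interpolation=cv2.INTER_CUBIC)
cv2.imwrite('pics/c1.png',np.vstack([a,b]))
```

```text
jar [ 0.573 -0.144] r 0.037 z [0.083 0.09  0.096] 103
red [ 0.694 -0.138] r 0.038 z [0.065 0.088 0.095] 134
brownbeaker [ 0.635 -0.369] r 0.034 z [0.073 0.085 0.093] 270
turq [ 0.446 -0.478] r 0.038 z [0.064 0.086 0.096] 189
bowl [0.686 0.01 ] r 0.062 z [0.051 0.056 0.062] 861
vase [0.61  0.123] r 0.04 z [0.059 0.08  0.14 ] 368
prop [0.622 0.206] r 0.022 z [0.045 0.051 0.058] 111
belly [0.601 0.388] r 0.05 z [0.055 0.082 0.092] 548
dish [0.471 0.379] r 0.064 z [0.028 0.033 0.039] 961
brush [ 0.727 -0.267] r 0.104 z [0.006 0.018 0.035] 474
brushend [ 0.658 -0.298] r 0.033 z [0.005 0.017 0.025] 89
plate [0.440247   0.14000853 0.33629615] [ 0.38906701 -0.03649368  0.30048922] [0.48737053 0.18971959 1.49405404] 967
plate normal [-0.99500261  0.09654141  0.0254865 ] [0.43872788 0.13902197 0.3423993 ]
kiln ((0.3421892821788788, -0.18839001655578613), (0.28615128993988037, 0.2692362666130066), 10.400997161865234) [[ 0.17716114 -0.08181423]
 [ 0.22576807 -0.34662646]
 [ 0.5072174  -0.2949658 ]
 [ 0.45861048 -0.03015357]]
```

View pics/c1.png

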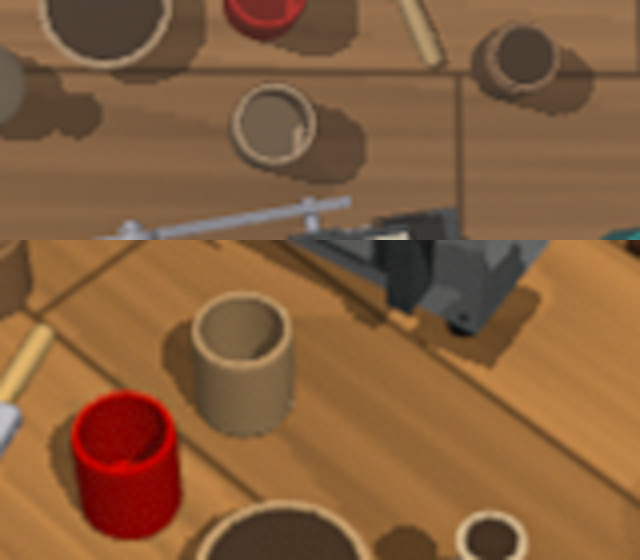

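The crop confirms the jar: the buff, open, straight-sided one at (272,125) in its upper half and (242,365) in its lower half, with the red one next to it. 

In the doorway frame (O≈(0.440,-0.172), yaw 10.4°) the jar is at x -0.136, y -0.004. On the +y side the beaker and brush are in the way. On the -y side there is free bench, so I'll slide it that way. With tool yaw 190.4°, tool x equals doorway x and tool y equals doorway -y.

>>> move_arm --commands '[{"tz":-5,"rz":-8},{"tz":-5,"rz":-8},{"tz":-5,"rz":-8},{"tx":-5,"hand":8.78},{"tx":-5}]'

```text
validation failed for argument at $.co...
```

>>> move_arm --commands '[{"tx":-4,"ty":-3},{"tx":-4,"ty":-3},{"tx":-4,"ty":-3},{"tx":-4,"ty":-3},{"tx":-3,"ty":-4}]'

```text
validation failed for argument at $.co...
```

>>> move_arm --commands '[{"tx":0,"ty":0,"tz":-5,"rx":0,"ry":0,"rz":-8,"hand":8.78},{"tx":0,"ty":0,"tz":-5,"rx":0,"ry":0,"rz":-8,"hand":8.78},{"tx":0,"ty":0,"tz":-5,"rx":0,"ry":0,"rz":-8,"hand":8.78},{"tx":-5,"ty":0,"tz":0,"rx":0,"ry":0,"rz":0,"hand":8.78},{"tx":-5,"ty":0,"tz":0,"rx":0,"ry":0,"rz":0,"hand":8.78}]'

```text
time_s: 0.6
eef_pos: [0.2375, 0.6032, 0.3755]
eef_rot: [179.8, 0.2, -169.2]
contact_force: [-0.1, 0.3, -0.4]
gripper_width: 0.088
```

>>> move_arm --commands '[{"tx":-4,"ty":-3,"tz":0,"rx":0,"ry":0,"rz":0,"hand":8.78},{"tx":-4,"ty":-3,"tz":0,"rx":0,"ry":0,"rz":0,"hand":8.78},{"tx":-4,"ty":-3,"tz":0,"rx":0,"ry":0,"rz":0,"hand":8.78},{"tx":-4,"ty":-3,"tz":0,"rx":0,"ry":0,"rz":0,"hand":8.78},{"tx":-3,"ty":-4,"tz":0,"rx":0,"ry":0,"rz":0,"hand":8.78}]'

```text
time_s: 1.1
eef_pos: [0.4556, 0.4791, 0.3715]
eef_rot: [-180.0, -0.0, -169.4]
contact_force: [-0.1, 1.2, -0.9]
gripper_width: 0.0877
```

>>> move_arm --commands '[{"tx":0,"ty":-4.9,"tz":0,"rx":0,"ry":0,"rz":0,"hand":8.78},{"tx":0,"ty":-4.9,"tz":0,"rx":0,"ry":0,"rz":0,"hand":8.78},{"tx":0,"ty":-4.9,"tz":0,"rx":0,"ry":0,"rz":0,"hand":8.78},{"tx":0,"ty":-4.9,"tz":0,"rx":0,"ry":0,"rz":0,"hand":8.78},{"tx":0,"ty":-4.9,"tz":0,"rx":0,"ry":0,"rz":0,"hand":8.78}]'

```text
time_s: 1.6
eef_pos: [0.4984, 0.2369, 0.3722]
eef_rot: [-180.0, -0.0, -169.4]
contact_force: [1.1, -0.3, 0.1]
gripper_width: 0.0881
```

>>> move_arm --commands '[{"tx":0,"ty":-4.9,"tz":0,"rx":0,"ry":0,"rz":0,"hand":8.78},{"tx":0,"ty":-4.9,"tz":0,"rx":0,"ry":0,"rz":0,"hand":8.78},{"tx":0,"ty":-4.9,"tz":0,"rx":0,"ry":0,"rz":0,"hand":8.78},{"tx":0,"ty":-4.9,"tz":0,"rx":0,"ry":0,"rz":0,"hand":8.78},{"tx":0,"ty":-4.9,"tz":0,"rx":0,"ry":0,"rz":0,"hand":8.78}]'

```text
time_s: 2.1
eef_pos: [0.5434, -0.0038, 0.3724]
eef_rot: [180.0, -0.0, -169.4]
contact_force: [0.2, 0.8, -0.3]
gripper_width: 0.0878
```

>>> move_arm --commands '[{"tx":0,"ty":-4.8,"tz":0,"rx":0,"ry":0,"rz":0,"hand":8.78},{"tx":0,"ty":-4.8,"tz":0,"rx":0,"ry":0,"rz":0,"hand":8.78},{"tx":-0.4,"ty":-4.7,"tz":0,"rx":0,"ry":0,"rz":0,"hand":8.78},{"tx":0,"ty":0,"tz":4,"rx":0,"ry":0,"rz":0,"hand":8.78},{"tx":0,"ty":0,"tz":4,"rx":0,"ry":0,"rz":0,"hand":8.78}]'

```text
time_s: 2.6
eef_pos: [0.5748, -0.1439, 0.2922]
eef_rot: [-179.9, 0.1, -169.6]
contact_force: [0.7, -0.5, -0.5]
gripper_width: 0.0876
```

Run:
```python
from h import *
p,d=snap('scene','s1');st=arm.get_state();print(st['joints'],st['eef_pos'],st['eef_rot'])
p2,d2=snap('top','t1')
cv2.imwrite('pics/c2.png',np.vstack([cv2.resize(p[40:290,130:530,::-1],(640,400)),cv2.resize(p2[200:420,160:480,::-1],(640,200*640//640+0))]))
P=cloud('scene',d)
# dark-teal arm pixels: min height along x for region over kiln
c=p.astype(int);m=(c[...,2]>c[...,0]+12)&(c[...,1]>c[...,0]+12)&(P[...,2]>.3)&(P[...,0]<.7)&(abs(P[...,1])<.35)
q=P[m]
for a in np.arange(0,.7,.05):
    k=(q[:,0]>a)&(q[:,0]<a+.05)
    if k.sum()>5: print(round(a,2),k.sum(),'zmin %.3f ymin %.3f ymax %.3f'%(np.percentile(q[k,2],2),q[k,1].min(),q[k,1].max()))
```

```text
[-2.06707490e+01  1.70971205e+01  8.28096309e+01  1.01968261e-03
  8.07211146e+01 -1.21162807e+02] [ 0.57008388 -0.14143639  0.28414726] [ 179.67422807   -0.53674247 -169.5065863 ]
0.0 227 zmin 0.301 ymin -0.114 ymax 0.242
0.05 897 zmin 0.301 ymin -0.049 ymax 0.238
0.1 707 zmin 0.302 ymin 0.092 ymax 0.220
0.15 1926 zmin 0.312 ymin 0.083 ymax 0.200
0.2 2554 zmin 0.485 ymin 0.067 ymax 0.181
0.25 660 zmin 0.659 ymin 0.097 ymax 0.163
0.3 8 zmin 0.703 ymin -0.016 ymax -0.008
0.35 278 zmin 0.674 ymin -0.018 ymax -0.005
0.4 925 zmin 0.663 ymin -0.145 ymax -0.013
0.45 1410 zmin 0.654 ymin -0.166 ymax -0.032
0.5 1474 zmin 0.645 ymin -0.181 ymax -0.050
0.55 2264 zmin 0.511 ymin -0.210 ymax -0.069
0.6 1690 zmin 0.510 ymin -0.218 ymax -0.086
```

View pics/s1.png

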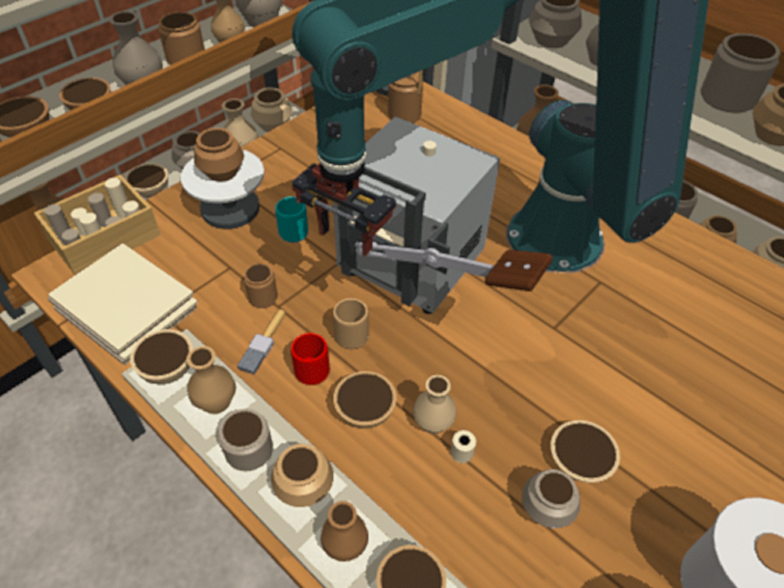

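The picture shows the open gripper above the jar (351,322), with its jaws opening along the kiln front. The forearm is over 0.64 m up, so it clears the rails. Nothing has been disturbed. I'll take one more reading of the jar before straddling it.

Run:
```python
from h import *
from scipy.optimize import least_squares
V,U=np.mgrid[:420,:560];s=560/784
for n,f,u,v in(('scene','s1',351,310),('scene','s0',351,310),('top','t0',433,310)):
    P=cloud(n,np.load(f'pics/{f}.npz')['d']);m=((U-u*s)**2+(V-v*s)**2<(30*s)**2)
    for lo,hi,nm in((.084,.1,'rim'),(.02,.08,'wall')):
        q=P[m&(P[...,2]>lo)&(P[...,2]<hi)]
        if nm=='wall': # outside wall: keep points on camera side only
            if n=='top': continue
            q=q[q[:,0]>.575]
        R=.0355 if nm=='rim' else .038
        r=least_squares(lambda c:np.hypot(q[:,0]-c[0],q[:,1]-c[1])-R,[.573,-.144],loss='soft_l1',f_scale=.003)
        print(f,nm,len(q),r.x.round(4),'rms',np.sqrt(np.mean(r.fun**2)).round(4))
print(arm.get_state()['eef_pos'],arm.get_state()['eef_rot'])
```

```text
s1 rim 162 [ 0.5737 -0.1423] rms 0.0024
s1 wall 206 [ 0.5714 -0.1431] rms 0.0018
s0 rim 155 [ 0.5736 -0.1426] rms 0.0025
s0 wall 207 [ 0.5713 -0.1432] rms 0.0021
t0 rim 94 [ 0.5728 -0.1444] rms 0.0022
[ 0.56989342 -0.14084666  0.28672032] [ 179.64901808   -0.58651883 -169.45783682]
```

>>> move_arm --commands '[{"tx":-0.1,"ty":-0.1,"tz":4.5,"rx":0,"ry":0,"rz":0,"hand":8.78},{"tx":0,"ty":0,"tz":4.5,"rx":0,"ry":0,"rz":0,"hand":8.78},{"tx":0,"ty":0,"tz":4.5,"rx":0,"ry":0,"rz":0,"hand":8.78},{"tx":0,"ty":0,"tz":2,"rx":0,"ry":0,"rz":0,"hand":8.78},{"tx":0,"ty":0,"tz":1.5,"rx":0,"ry":0,"rz":0,"hand":8.78}]'

```text
time_s: 3.2
eef_pos: [0.5751, -0.142, 0.1222]
eef_rot: [180.0, -0.1, -169.4]
contact_force: [-0.7, -0.2, 1.6]
gripper_width: 0.0881
```

>>> move_arm --commands '[{"tx":0,"ty":0,"tz":0,"rx":0,"ry":0,"rz":0,"hand":8.78},{"tx":0,"ty":0,"tz":0,"rx":0,"ry":0,"rz":0,"hand":8.78}]'

```text
time_s: 3.4
eef_pos: [0.5762, -0.1426, 0.1241]
eef_rot: [-180.0, 0.1, -169.4]
contact_force: [0.6, 1.0, 0.7]
gripper_width: 0.0875
```

Run:
```python
from h import *
p,d=snap('scene','s2')
a=[arm.get_state() for _ in range(2)]
for st in a: print(st['eef_pos'],st['eef_rot'],st['contact_force'])
cv2.imwrite('pics/c3.png',cv2.resize(p[150:280,180:340,::-1],None,fx=4.5,fy=4.5,interpolation=cv2.INTER_CUBIC))
```

```text
[ 0.57648357 -0.1427812   0.12449173] [-1.79917707e+02  1.20625389e-01 -1.69370772e+02] [ 0.04259152  0.10972405 -0.38746557]
[ 0.57648357 -0.1427812   0.12449173] [-1.79917707e+02  1.20625389e-01 -1.69370772e+02] [ 0.04259152  0.10972405 -0.38746557]
```

View pics/c3.png

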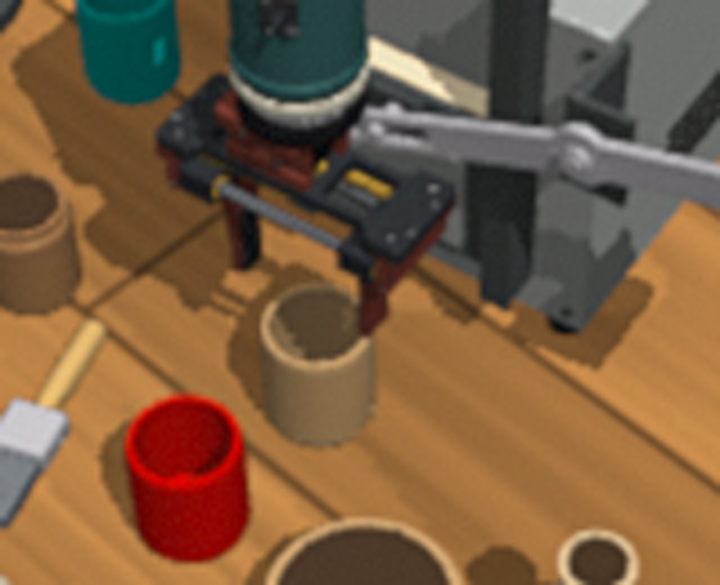

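The fingertips, at crop (245,265) and (372,325), bracket the jar's rim at (262–373, 330). I'll go down gently astride it.

>>> move_arm --commands '[{"tx":0.2,"ty":0,"tz":1.5,"rx":0,"ry":0,"rz":0,"hand":8.78},{"tx":0,"ty":0,"tz":1,"rx":0,"ry":0,"rz":0,"hand":8.78},{"tx":0,"ty":0,"tz":1,"rx":0,"ry":0,"rz":0,"hand":8.78},{"tx":0,"ty":0,"tz":0.5,"rx":0,"ry":0,"rz":0,"hand":8.78},{"tx":0,"ty":0,"tz":0,"rx":0,"ry":0,"rz":0,"hand":8.78}]'

```text
time_s: 3.95
eef_pos: [0.5727, -0.1427, 0.0821]
eef_rot: [180.0, -0.1, -169.4]
contact_force: [1.0, 0.5, 0.6]
gripper_width: 0.0878
```

>>> move_arm --commands '[{"tx":0,"ty":0,"tz":1,"rx":0,"ry":0,"rz":0,"hand":8.78},{"tx":0,"ty":0,"tz":1,"rx":0,"ry":0,"rz":0,"hand":8.78},{"tx":0,"ty":0,"tz":1,"rx":0,"ry":0,"rz":0,"hand":8.78},{"tx":0,"ty":0,"tz":0.7,"rx":0,"ry":0,"rz":0,"hand":8.78},{"tx":0,"ty":0,"tz":0,"rx":0,"ry":0,"rz":0,"hand":8.78}]'

```text
time_s: 4.45
eef_pos: [0.5721, -0.1425, 0.0442]
eef_rot: [179.9, -0.1, -169.4]
contact_force: [-0.6, 0.0, 0.1]
gripper_width: 0.0877
```

>>> move_arm --commands '[{"tx":0,"ty":0.4,"tz":0,"rx":0,"ry":0,"rz":0,"hand":8.78},{"tx":0,"ty":0.5,"tz":0,"rx":0,"ry":0,"rz":0,"hand":8.78},{"tx":0,"ty":0.7,"tz":0,"rx":0,"ry":0,"rz":0,"hand":8.78},{"tx":0,"ty":0.8,"tz":0,"rx":0,"ry":0,"rz":0,"hand":8.78},{"tx":0,"ty":0.8,"tz":0,"rx":0,"ry":0,"rz":0,"hand":8.78}]'

```text
time_s: 4.95
eef_pos: [0.5672, -0.1108, 0.0459]
eef_rot: [-180.0, 0.0, -169.4]
contact_force: [0.6, -1.3, -0.1]
gripper_width: 0.088
```

>>> move_arm --commands '[{"tx":0,"ty":0.8,"tz":0,"rx":0,"ry":0,"rz":0,"hand":8.78},{"tx":0,"ty":0.8,"tz":0,"rx":0,"ry":0,"rz":0,"hand":8.78},{"tx":0,"ty":0.8,"tz":0,"rx":0,"ry":0,"rz":0,"hand":8.78},{"tx":0,"ty":0.8,"tz":0,"rx":0,"ry":0,"rz":0,"hand":8.78},{"tx":0,"ty":0.8,"tz":0,"rx":0,"ry":0,"rz":0,"hand":8.78}]'

```text
time_s: 5.45
eef_pos: [0.5598, -0.0715, 0.0458]
eef_rot: [-180.0, 0.0, -169.4]
contact_force: [1.0, -2.4, 0.6]
gripper_width: 0.0878
```

Run:
```python
from h import *
p,d=snap('scene','s3')
st=arm.get_state(); print(st['eef_pos'],st['contact_force'])
cv2.imwrite('pics/c4.png',cv2.resize(p[150:290,200:380,::-1],None,fx=4,fy=4,interpolation=cv2.INTER_CUBIC))
```

```text
[ 0.5592714  -0.07032526  0.04565692] [ 0.44758873 -0.43719098  0.87520394]
```

View pics/c4.png

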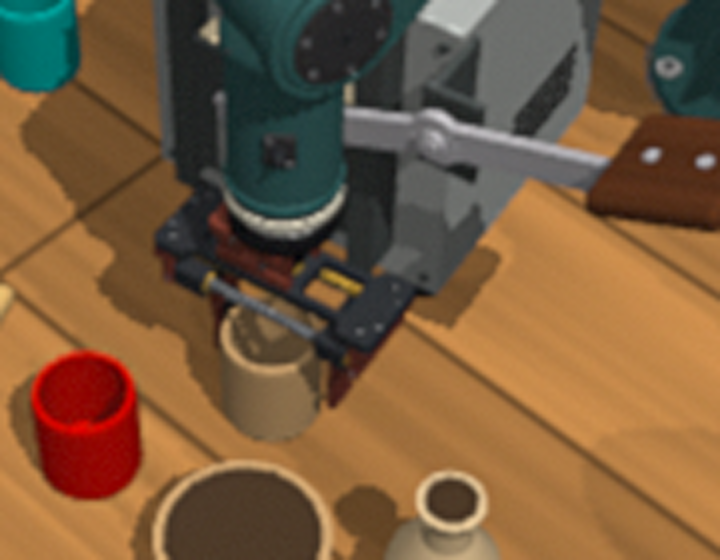

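The jar, at crop (270,375), is upright and moving along between the fingers. I'll continue.

>>> move_arm --commands '[{"tx":0,"ty":0.6,"tz":0,"rx":0,"ry":0,"rz":0,"hand":8.78},{"tx":0,"ty":0.8,"tz":0,"rx":0,"ry":0,"rz":0,"hand":8.78},{"tx":0,"ty":0.8,"tz":0,"rx":0,"ry":0,"rz":0,"hand":8.78},{"tx":0,"ty":0.8,"tz":0,"rx":0,"ry":0,"rz":0,"hand":8.78},{"tx":0,"ty":0.8,"tz":0,"rx":0,"ry":0,"rz":0,"hand":8.78}]'

```text
time_s: 6.0
eef_pos: [0.5526, -0.034, 0.0456]
eef_rot: [180.0, -0.0, -169.4]
contact_force: [0.7, -2.1, 0.8]
gripper_width: 0.0879
```

>>> move_arm --commands '[{"tx":0,"ty":0.8,"tz":0,"rx":0,"ry":0,"rz":0,"hand":8.78},{"tx":0,"ty":0.8,"tz":0,"rx":0,"ry":0,"rz":0,"hand":8.78},{"tx":0,"ty":0.8,"tz":0,"rx":0,"ry":0,"rz":0,"hand":8.78},{"tx":0,"ty":0.8,"tz":0,"rx":0,"ry":0,"rz":0,"hand":8.78},{"tx":0,"ty":0.5,"tz":0,"rx":0,"ry":0,"rz":0,"hand":8.78}]'

```text
time_s: 6.5
eef_pos: [0.5458, 0.0024, 0.0457]
eef_rot: [180.0, -0.0, -169.4]
contact_force: [-0.2, -2.8, 0.5]
gripper_width: 0.0878
```

>>> move_arm --commands '[{"tx":0,"ty":0,"tz":0,"rx":0,"ry":0,"rz":0,"hand":8.78},{"tx":0,"ty":-0.3,"tz":0,"rx":0,"ry":0,"rz":0,"hand":8.78},{"tx":0,"ty":-0.2,"tz":0,"rx":0,"ry":0,"rz":0,"hand":8.78},{"tx":0,"ty":0,"tz":0,"rx":0,"ry":0,"rz":0,"hand":8.78},{"tx":0,"ty":0,"tz":0,"rx":0,"ry":0,"rz":0,"hand":8.78}]'

```text
time_s: 7.0
eef_pos: [0.547, -0.0036, 0.0456]
eef_rot: [-180.0, -0.0, -169.4]
contact_force: [0.2, 1.2, -0.2]
gripper_width: 0.0874
```

Run:
```python
from h import *
from scipy.optimize import least_squares
p,d=snap('scene','s4');P=cloud('scene',d)
st=arm.get_state(); t=st['eef_pos'];print(t,st['contact_force'])
c=p.astype(int)
near=(np.hypot(P[...,0]-t[0],P[...,1]-t[1])<.055)&(P[...,2]>.015)&(P[...,2]<.08)&(P[...,0]>t[0]+.005)
q=P[near];print(len(q))
r=least_squares(lambda k:np.hypot(q[:,0]-k[0],q[:,1]-k[1])-.038,t[:2],loss='soft_l1',f_scale=.003)
print('jar',r.x,np.median(abs(r.fun)));a=r.x-[.44,-.172];print('doorway x,y',a@[-.983,-.181],a@[.181,-.983])
cv2.imwrite('pics/c5.png',cv2.resize(p[150:290,200:380,::-1],None,fx=4,fy=4,interpolation=cv2.INTER_CUBIC))
```

```text
[ 0.54695845 -0.00355596  0.04564287] [ 0.21063123  0.4836336  -0.73600812]
353
jar [ 0.55179974 -0.00499362] 0.0010174485212566253
doorway x,y -0.1401273032982048 -0.1439315220894697
```

View pics/c5.png

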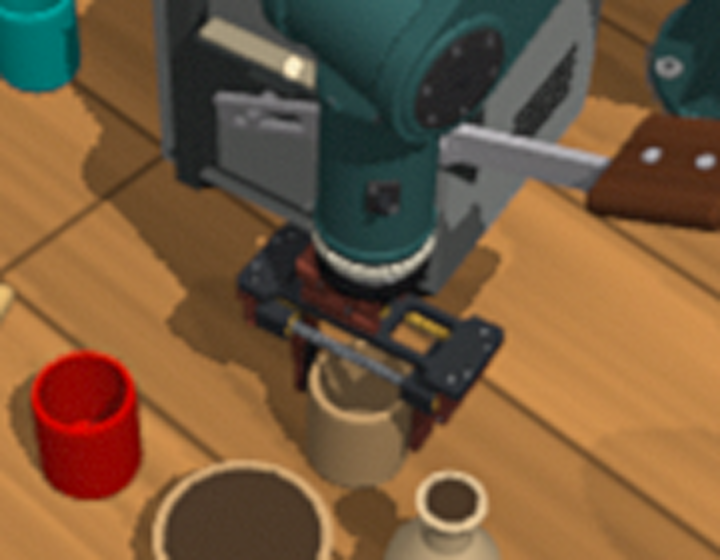

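The jar is at doorway y ≈ -0.144, upright at crop (358,420), and neither finger touches it. Now straight up, then over the plate with the fingers shut.

>>> move_arm --commands '[{"tx":0,"ty":0,"tz":-1,"rx":0,"ry":0,"rz":0,"hand":8.78},{"tx":0,"ty":0,"tz":-2,"rx":0,"ry":0,"rz":0,"hand":8.78},{"tx":0,"ty":0,"tz":-4,"rx":0,"ry":0,"rz":0,"hand":8.78},{"tx":0,"ty":0,"tz":-5,"rx":0,"ry":0,"rz":0,"hand":8.78},{"tx":0,"ty":0,"tz":-5,"rx":0,"ry":0,"rz":0,"hand":8.78}]'

```text
time_s: 7.55
eef_pos: [0.5463, -0.0032, 0.2178]
eef_rot: [180.0, -0.0, -169.4]
contact_force: [1.1, 0.1, 1.1]
gripper_width: 0.0879
```

>>> move_arm --commands '[{"tx":0,"ty":0,"tz":-5,"rx":0,"ry":0,"rz":0,"hand":0},{"tx":0,"ty":0,"tz":-5,"rx":0,"ry":0,"rz":0,"hand":0},{"tx":0,"ty":0,"tz":-5,"rx":0,"ry":0,"rz":0,"hand":0},{"tx":0,"ty":0,"tz":-5,"rx":0,"ry":0,"rz":0,"hand":0},{"tx":0,"ty":0,"tz":0,"rx":0,"ry":0,"rz":0,"hand":0}]'

```text
time_s: 8.05
eef_pos: [0.5497, -0.0036, 0.4244]
eef_rot: [-179.7, 0.8, -169.4]
contact_force: [-0.2, -0.2, 0.5]
gripper_width: 0.0516
```

Run:
```python
from h import *
from scipy.optimize import least_squares
p,d=snap('top','t5');P=cloud('top',d)
V,U=np.mgrid[:420,:560];s=560/784
st=arm.get_state();print(st['eef_pos'],st['eef_rot'],st['gripper_width'])
c=p.astype(int)
m=(abs(U-303*s)<28*s)&(abs(V-363*s)<28*s)&(P[...,2]>.29)&(P[...,2]<.37)&(c[...,0]>c[...,2]+15)
q=P[m];r=cv2.minAreaRect(q[:,:2].astype(np.float32));print('plate',r,q.mean(0))
A=np.c_[q[:,:2],np.ones(len(q))];k=np.linalg.lstsq(A,q[:,2],rcond=None)[0];print('slope',k)
p,d=snap('scene','s5');P=cloud('scene',d)
m=(np.hypot(P[...,0]-.551,P[...,1]+.005)<.05)&(P[...,2]>.015)&(P[...,2]<.1)
q=P[m];print('z',q[:,2].max(),len(q));q=q[(q[:,0]>.556)&(q[:,2]<.08)]
r=least_squares(lambda k:np.hypot(q[:,0]-k[0],q[:,1]-k[1])-.038,[.55,-.005],loss='soft_l1',f_scale=.003);a=r.x-[.44,-.172];print('jar',r.x,'door y',a@[.181,-.983])
```

```text
[ 0.54846395 -0.00340017  0.42049785] [-179.8403443     0.47449106 -169.38779214] 0.04734284644259729
plate ((0.4399046301841736, 0.13557572662830353), (0.08958116918802261, 0.0973581001162529), 10.635811805725098) [0.43743164 0.15749277 0.34209939]
slope [-0.05976059  0.38931696  0.30692595]
z 0.09734703041979896 799
jar [ 0.551494   -0.00431071] door y -0.1446581611487234
```

>>> move_arm --commands '[{"tx":2,"ty":4.3,"tz":0,"rx":0,"ry":0,"rz":0,"hand":0},{"tx":2,"ty":4.3,"tz":0,"rx":0,"ry":0,"rz":0,"hand":0},{"tx":2,"ty":4.3,"tz":0,"rx":0,"ry":0,"rz":0,"hand":0},{"tx":2,"ty":4.2,"tz":0,"rx":0,"ry":0,"rz":0,"hand":0},{"tx":0,"ty":0,"tz":0,"rx":0,"ry":0,"rz":0,"hand":0}]'

```text
time_s: 8.65
eef_pos: [0.4323, 0.1534, 0.414]
eef_rot: [179.9, -0.3, -169.1]
contact_force: [-0.3, -0.5, -0.3]
gripper_width: 0.0032
```

>>> move_arm --commands '[{"tx":0,"ty":0,"tz":2,"rx":0,"ry":0,"rz":0,"hand":0},{"tx":0,"ty":0,"tz":2,"rx":0,"ry":0,"rz":0,"hand":0},{"tx":0,"ty":0,"tz":1.5,"rx":0,"ry":0,"rz":0,"hand":0},{"tx":0,"ty":0,"tz":1,"rx":0,"ry":0,"rz":0,"hand":0},{"tx":0,"ty":0,"tz":1,"rx":0,"ry":0,"rz":0,"hand":0}]'

```text
time_s: 9.15
eef_pos: [0.4365, 0.1497, 0.3393]
eef_rot: [180.0, -0.1, -169.4]
contact_force: [-2.2, 1.7, 8.8]
gripper_width: 0.0003
```

>>> move_arm --commands '[{"tx":0,"ty":0,"tz":1.2,"rx":0,"ry":0,"rz":0,"hand":0},{"tx":0,"ty":0,"tz":1.2,"rx":0,"ry":0,"rz":0,"hand":0},{"tx":0,"ty":0,"tz":1.2,"rx":0,"ry":0,"rz":0,"hand":0},{"tx":0,"ty":0,"tz":1.2,"rx":0,"ry":0,"rz":0,"hand":0},{"tx":0,"ty":0,"tz":1.2,"rx":0,"ry":0,"rz":0,"hand":0}]'

```text
time_s: 9.65
eef_pos: [0.4383, 0.1513, 0.2814]
eef_rot: [179.9, 0.2, -169.4]
contact_force: [-0.9, 5.3, 8.6]
gripper_width: 0.0006
```

>>> move_arm --commands '[{"tx":0,"ty":0,"tz":1.2,"rx":0,"ry":0,"rz":0,"hand":0},{"tx":0,"ty":0,"tz":1.2,"rx":0,"ry":0,"rz":0,"hand":0},{"tx":0,"ty":0,"tz":1.2,"rx":0,"ry":0,"rz":0,"hand":0},{"tx":0,"ty":0,"tz":1.2,"rx":0,"ry":0,"rz":0,"hand":0},{"tx":0,"ty":0,"tz":1.2,"rx":0,"ry":0,"rz":0,"hand":0}]'

```text
time_s: 10.15
eef_pos: [0.4387, 0.1493, 0.2213]
eef_rot: [-179.9, 0.2, -169.4]
contact_force: [1.1, -2.8, 9.1]
gripper_width: 0.0002
```

>>> move_arm --commands '[{"tx":0,"ty":0,"tz":0.8,"rx":0,"ry":0,"rz":0,"hand":0},{"tx":0,"ty":0,"tz":0.6,"rx":0,"ry":0,"rz":0,"hand":0},{"tx":0,"ty":0,"tz":0.5,"rx":0,"ry":0,"rz":0,"hand":0},{"tx":0,"ty":0,"tz":0.3,"rx":0,"ry":0,"rz":0,"hand":0},{"tx":0,"ty":0,"tz":0,"rx":0,"ry":0,"rz":0,"hand":0}]'

```text
time_s: 10.65
eef_pos: [0.4382, 0.1496, 0.1993]
eef_rot: [-179.9, 0.1, -169.4]
contact_force: [-0.5, -1.3, 6.2]
gripper_width: 0.0003
```

>>> move_arm --commands '[{"tx":0,"ty":0,"tz":0.2,"rx":0,"ry":0,"rz":0,"hand":0},{"tx":0,"ty":0,"tz":0.2,"rx":0,"ry":0,"rz":0,"hand":0},{"tx":0,"ty":0,"tz":0.2,"rx":0,"ry":0,"rz":0,"hand":0},{"tx":0,"ty":0,"tz":0,"rx":0,"ry":0,"rz":0,"hand":0}]'

```text
time_s: 11.05
eef_pos: [0.4386, 0.1497, 0.1986]
eef_rot: [-179.9, 0.3, -169.4]
contact_force: [-16.7, -5.5, 57.8]
gripper_width: 0.0004
```

That is the hard stop, and 58 N is more push than needed. I'll ease off a little and check.

>>> move_arm --commands '[{"tx":0,"ty":0,"tz":-0.3,"rx":0,"ry":0,"rz":0,"hand":0},{"tx":0,"ty":0,"tz":0,"rx":0,"ry":0,"rz":0,"hand":0},{"tx":0,"ty":0,"tz":0,"rx":0,"ry":0,"rz":0,"hand":0}]'

```text
time_s: 11.35
eef_pos: [0.4384, 0.1497, 0.1989]
eef_rot: [-179.9, 0.2, -169.4]
contact_force: [-7.8, -3.0, 31.3]
gripper_width: 0.0007
```

Run:
```python
from h import *
p,d=snap('scene','s6');st=arm.get_state();print(st['time_s'],st['eef_pos'],st['contact_force'])
P=cloud('scene',d);c=p.astype(int)
# plate face plane: brown reddish points near plate
m=(abs(P[...,0]-.44)<.07)&(abs(P[...,1]-.145)<.07)&(P[...,2]>.15)&(P[...,2]<.24)&(c[...,0]>c[...,2]+20)
q=P[m];print(len(q))
A=np.c_[q@np.array([.181,-.983,0]),np.ones(len(q))]
for _ in range(6):
    k=np.linalg.lstsq(A,q[:,2],rcond=None)[0];r=q[:,2]-A@k;g=r>-.003;A,q=A[g],q[g]
print('slope dz/dy',np.arctan(k[0]),len(q))
# other things
V,U=np.mgrid[:420,:560]
```

```text
11.4 [0.43843097 0.14967406 0.1989133 ] [-8.61364078 -2.64763474 31.55713995]
863
slope dz/dy -0.35760909501049265 76
```

View pics/s6.png

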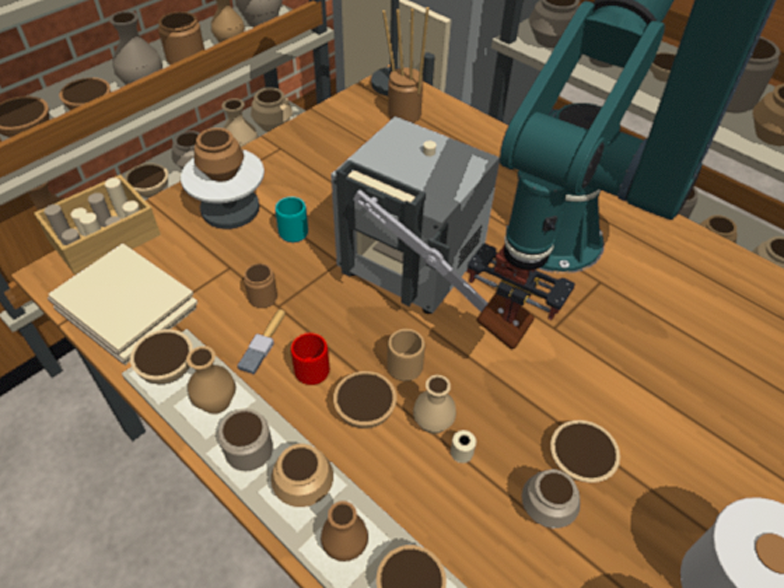

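The picture shows the door up with the doorway open at (385,250), the jar upright at (405,353), and the fingers on the plate at (508,315). The other items look unmoved. The plate fit was spoiled by gripper points, so I'll check the lever angle from the bar and compare the bystanders' positions.

Run:
```python
from h import *
D=np.load('pics/s6.npz');P=cloud('scene',D['d']);D0=np.load('pics/s0.npz');P0=cloud('scene',D0['d'])
O=np.array([.44,-.172,0]);R=np.array([[-.983,-.181,0],[.181,-.983,0],[0,0,1]])
for nm,p in(('rest',P0),('now',P)):
    q=(p-O)@R.T;m=(q[...,0]<-.048)&(q[...,0]>-.075)&(q[...,1]>-.22)&(q[...,1]<.03)&(q[...,2]>.17)&(q[...,2]<.36)
    l=cv2.fitLine(q[m][:,1:].astype(np.float32),cv2.DIST_HUBER,0,.001,.001).ravel();print(nm,m.sum(),'angle',np.arctan(l[1]/l[0]))
V,U=np.mgrid[:420,:560];s=560/784
for n,u,v in(('vase',435,405),('bowl',365,398),('prop',462,446),('belly',551,497),('dish',584,450),('beaker',260,285),('brush',262,340)):
    m=((U-u*s)**2+(V-v*s)**2<(30*s)**2)
    a=[np.median(p[m],0) for p in(P0,P)];dc=abs(D0['p'][m].astype(int)-D['p'][m]).mean();print(n,(a[1]-a[0]).round(4),'colour diff',dc.round(1))
```

```text
rest 750 angle -0.37320197
now 887 angle 0.42556095
vase [-0.0006  0.     -0.0009] colour diff 3.2
bowl [ 0.0004 -0.0004  0.0001] colour diff 2.5
prop [ 0.     -0.0003 -0.    ] colour diff 3.4
belly [ 0.0004 -0.0001  0.0003] colour diff 2.9
dish [ 0.0001 -0.0001  0.    ] colour diff 2.3
beaker [ 0.0002  0.0002 -0.0002] colour diff 2.8
brush [ 0.0003  0.0007 -0.0002] colour diff 3.6
```

The lever has turned about 0.80 rad (0.785 nominal), so the door is at its stop. The other objects have not moved. I'm handing in.

```bash
python3 -c "
from bench import arm
print(arm.job_done());s=arm.get_state();print(s['time_s'],s['contact_force'])"
```

```text
the job is handed in; nothing more can be done
None
the job is handed in; nothing more can be done
```

The jar is out of the way, the door is up against its stop, and I handed the job in with the fingers still holding the lever down.

- **Jar:** I slid the buff jar along the bench with open fingers either side of it, without gripping it. It ended about 144 mm to the -y side of the doorway's centre line (110 mm needed), upright in the pictures.
- **Lever:** I pressed the palm plate down with the fingers shut. The push briefly rose to about 58 N at the stop, so I eased it to about 31 N. The bar measured about 0.80 rad of turn against the nominal 0.785, so the door is at its stop.
- **Other pots, prop and brush:** the camera comparison showed shifts of about 1 mm or less, which is within measurement noise.
- **Time:** about 11.4 s of the 54 s.

**Checks that failed or disagreed:**
- A plane fit to the plate's slope gave the wrong sign (-0.36) because it picked up gripper points. I used the bar angle instead.
- My first two move calls were refused because of their format and moved nothing.
- The state could not be read after hand-in, so I have no force reading for the final second.

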